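Rub down both sides of a toy boat hull on a sloped sanding board

ROBOT

A 6-joint arm with a two-finger parallel gripper is mounted at the origin on the work surface. World frame = base frame: x ahead of the robot, y to its left, z up, the work surface at z = 0. Lengths are in mm, angles in rad, forces in N, time in s.
With the tool pointing down it reaches from about 275 to 825 mm from the base axis. Payload 5.2 kg.
Tool frame: the origin (TCP) lies at the very end of the fingers, on their centre line; the grasp point (between the pads) lies 19 mm behind it; z points along the fingers, y is the line along which they close (so a half turn about z gives the same grasp; the last joint's range is limited). The gripper opens to 93 mm and grips with 3 to 60 N. Pads are 15 mm wide; open, the fingers measure 128 mm over their backs; the gripper's body (75 mm by 188 mm) begins 65 mm behind the grasp point.
Start: joints at [1.109, 0.259, 1.535, -0, 1.348, -0.203], TCP at [140.734, 531.694, 196.553] pointing down, gripper open.
Joint ranges: [-3.14, 3.14], [-0.91, 2.08], [0.19, 2.58], [-1.22, 4.36], [0.22, 2.71], [-3.12, 3.12]. Speed limits (rad/s): [2.57, 2.57, 3.14, 3.14, 3.14, 3.14].

INTERFACE

Orientations are given as [roll, pitch, yaw] about the fixed x, y, z axes, in that order (R = Rz(yaw) Ry(pitch) Rx(roll)).
In Python, from bench import robot gives the robot as it stands. The module is installed in compiled form; this text tells all that it offers. Calls block until the motion is done:
- robot.move_ptp(position, orientation): joint-space move of the TCP to a pose.
- robot.move_linear(position, ori=None, speed=150, f_stop=None): straight line of the TCP; ori=None keeps the orientation; speed is the mean speed in mm/s. With f_stop (N) it stops when the force on the tool has changed by that much, and returns True; else False.
- robot.move_j(angles): joint-space move.
- robot.move_gripper(opening): opening from 0.0 (shut) to 1.0 (fully open); the grip force is fixed at half the most; returns when the fingers have stopped.
- robot.sleep(seconds).
- robot.inverse_kinematics(position, orientation): joint angles nearest the present ones, or None.
- robot.get_image(name): name is "scene" or "top" or "wrist"; returns a dict with "img" (420x560x3 uint8, blue, green, red), "fovy" (degrees; the focal length in pixels is half the picture's height over the tangent of half this angle, whatever the lens; pixels are square), "cx", "cy" (the principal point, pixels), "eye" and "orientation" of the camera in the world. Camera axes: x right, y down, z forward; pixel columns grow to the right and rows downward; lengths in mm; the calibration is good to about 2 mm. The wrist camera is an equidistant fisheye: a pixel r from the principal point sees the ray r / f radians off the axis. A picture is of the moment at which its call begins. There is no depth.
A pose or a line that the arm cannot do raises robot.MotionError and nothing moves.
- robot.hand_in(): hands the job in; it is judged then, once.
Readings, each from a call of its own:
- robot.current_t(): time.
- robot.current_qpos(): joint angles.
- robot.current_joint_vel(): joint speeds.
- robot.current_joint_efforts(): joint torques, N m.
- robot.current_tcp_pos(): TCP position.
- robot.current_eef_rot(): TCP orientation.
- robot.current_contact_force(): force on the tool from outside, world axes, zero at the start.
- robot.current_ft_torque(): the same for the moment, N m.
- robot.current_gripper_width(): opening from 0.0 (shut) to 1.0 (fully open).
- robot.current_finger_force(): force on a finger pad.
Only numpy, scipy, OpenCV 4.12 (cv2) and the standard library are available. Lean on these libraries where they do the work, as an engineer would, in place of code of your own. Each camera call takes 0.05 s, during which the arm holds its last target. There are 200 camera calls.

TASK

Take the wooden toy boat hull and, holding it flat on the sloped board with its red side flush against the brown sanding bar, rub it along the bar from the yellow end to the blue end; then turn it half round and rub its green side back along the bar, from the blue end to the yellow end. Finally set the hull down upright in the middle of the grey mat, lengthways, and let go. Leave the other things on the table where they are.

Things in the scene. Friction and masses are not known exactly. Their poses are not given: they have to be found in the camera images.
- hull: Loose wooden toy boat hull, 145 long (x), 70 wide (y), 28 thick, 0.2 kg; square brown cabin 36 x 36 over the origin, from 28 to 73 above the underside. Origin: centre of the underside; +x to the bow, z up. Sides straight from the stern (x = -72) to x = 37, then a pointed bow (x = 72). Side +y red, side -y green. Starts upright at any yaw, left or right of the board. Sizes in mm.
- red_side (a point): Point on the face of the hull's red side, level with the cabin's centre: 35 mm to +y of the hull's origin, 11 mm above its underside.
- green_side (a point): Point on the face of the hull's green side: 35 mm to -y of the hull's origin, 11 mm above its underside.
- bar: Fixed brown sanding bar at the lower edge, nearest the robot, of the sloped board: 320 mm long, 25 wide, standing 22 above the slope. Origin: middle of its length, at the foot of its rubbing face, on the slope's surface. y along the bar; x up the slope, square to the face (the face is the plane x = 0, the bar is at x < 0); z square out of the slope, 26 degrees from vertical.
- board: Fixed plywood board on a stand, sloping up at 26 degrees away from the robot, 380 mm long (y). Origin: centre of its foot on the table; x away from the robot, z up. The bar's origin is at x = -60, z = 62 mm. The free slope runs 155 mm up from the bar's face, to 130 mm above the table. Board, bar and end blocks move and turn together between episodes.
- yellow_end: Yellow end block, 24 mm wide and 30 mm high, just past one end of the sanding bar (either end: the two end blocks are swapped at random). Its origin lies in the line of the foot of the rubbing face, 172 mm from the bar's middle; its front is set back 5 mm behind the rubbing face. Its axes are not those of the slope.
- blue_end: Blue end block, the same, at the other end of the bar.
- mat: Grey mat fixed flat on the table, 200 mm (x) by 130 mm (y), 4 mm thick. Origin: centre of its underside. It lies on the other side of the sanding board from the hull's start.
- glue: Bystander: white glue bottle, 56 mm across, 150 mm high. Origin: centre of the underside.
- paint: Bystander: paint can, 80 mm across, 100 mm high. Origin: centre of the underside.
- brushes: Bystander: glass jar of paint brushes, 76 mm across, about 200 mm high with the brushes. Origin: centre of the underside.
- sailboat: Bystander: finished blue toy sailing boat with mast and sails, 110 x 60 mm, sails 80 mm wide, 180 mm high. Origin: centre of the underside.
- cork: Bystander: cork sanding block, 65 x 110 x 35 mm. Origin: centre of the underside.
- tape: Bystander: roll of orange tape lying flat, 90 mm across, 24 mm high. Origin: centre of the underside.
Not all that is in view belongs to the job. Leave any purple look-alike of the hull alone.

How it is judged (in metres and radians):
On the way, in this order (a step that is already met when the one before it is completed fails the run):
1. the red side meets the bar at the yellow end, hull flat on the slope and flush against the bar (contact force between hull and bar above 0.5 N and x of red_side in the frame of bar below 0.012 m and angle between the x axis of hull and the y axis of bar, either way round below 0.12 rad and angle between the z axis of hull and the z axis of bar, either way round below 0.14 rad and z of red_side in the frame of bar below 0.022 m and distance between hull and yellow_end below 0.125 m), for 0.15 s.
2. the red side still rubs on the bar at its middle (contact force between hull and bar above 0.5 N and x of red_side in the frame of bar below 0.012 m and angle between the x axis of hull and the y axis of bar, either way round below 0.12 rad and angle between the z axis of hull and the z axis of bar, either way round below 0.14 rad and z of red_side in the frame of bar below 0.022 m and y of red_side in the frame of bar between -0.03 and 0.03 m), for 0.1 s.
3. the red side rubs on the bar at the blue end (contact force between hull and bar above 0.5 N and x of red_side in the frame of bar below 0.012 m and angle between the x axis of hull and the y axis of bar, either way round below 0.12 rad and angle between the z axis of hull and the z axis of bar, either way round below 0.14 rad and z of red_side in the frame of bar below 0.022 m and distance between hull and blue_end below 0.125 m), for 0.1 s.
4. turned round, the green side meets the bar at the blue end, hull flat on the slope and flush against the bar (contact force between hull and bar above 0.5 N and x of green_side in the frame of bar below 0.012 m and angle between the x axis of hull and the y axis of bar, either way round below 0.12 rad and angle between the z axis of hull and the z axis of bar, either way round below 0.14 rad and z of green_side in the frame of bar below 0.022 m and distance between hull and blue_end below 0.125 m), for 0.15 s.
5. the green side still rubs on the bar at its middle (contact force between hull and bar above 0.5 N and x of green_side in the frame of bar below 0.012 m and angle between the x axis of hull and the y axis of bar, either way round below 0.12 rad and angle between the z axis of hull and the z axis of bar, either way round below 0.14 rad and z of green_side in the frame of bar below 0.022 m and y of green_side in the frame of bar between -0.03 and 0.03 m), for 0.1 s.
6. the green side rubs on the bar at the yellow end (contact force between hull and bar above 0.5 N and x of green_side in the frame of bar below 0.012 m and angle between the x axis of hull and the y axis of bar, either way round below 0.12 rad and angle between the z axis of hull and the z axis of bar, either way round below 0.14 rad and z of green_side in the frame of bar below 0.022 m and distance between hull and yellow_end below 0.125 m), for 0.1 s.
At the end, for the whole second after the job is handed in: The hull lies at rest, upright and released on the grey mat, its centre within 35 mm of the mat's centre and its length within 17 degrees of the mat's length (bow either way) (horizontal distance between hull and mat below 0.035 m and z of hull in the frame of mat below 0.009 m and angle between hull's own z axis and vertical below 0.08 rad and angle between the x axis of hull and the x axis of mat, either way round below 0.3 rad and linear speed of hull below 0.01 m/s and contact force between hull and mat above 0.3 N); the robot touches nothing.
It fails at once if a bystander is pushed more than 40 mm from its place (distance of any of glue, paint, brushes, sailboat, cork, tape from where it was at the start of the episode above 0.04 m).
It fails at once if a bystander is tipped over (angle between any of glue, paint, brushes, sailboat, cork, tape's own z axis and vertical above 0.5 rad).
It also fails if it takes over 72 s, if anything falls off the work surface, if the arm or the gripper's body presses on something with over 40 N, if the wrist force passes 120 N, or if a joint passes its speed limit or range.

## Working session

There is one attempt and no reset: what is moved stays moved. The work goes in short steps, each a Python script; the robot and the scene stay as the last script left them, time stands still between calls to the robot, and variables do not carry over. Pictures are saved under pics/ and viewed, at most 10 in all, crops included, and the job is handed in when it is done.

```bash
mkdir -p pics; python3 - <<'E'
from bench import robot
import cv2,numpy as np,pickle
d={}
for n in("scene","top"):
    r=robot.get_image(n); d[n]=r; cv2.imwrite(f"pics/{n}0.png",r["img"]); print(n,{k:v for k,v in r.items() if k!="img"})
pickle.dump(d,open("d0.pkl","wb")); print(robot.current_t())
E
```

```text
scene {'fovy': 52.48893805004445, 'cx': 279.7298400433095, 'cy': 211.24392834288267, 'eye': array([1263.21212647, -321.19339334,  840.97256326]), 'orientation': array([-2.32990464e+00,  2.18134720e-03,  1.15963275e+00])}
top {'fovy': 43.46704478016261, 'cx': 276.5015176469849, 'cy': 202.56392683482483, 'eye': array([3.73985705e+02, 7.39649419e-02, 1.65557230e+03]), 'orientation': array([-3.08205587e+00, -1.49814524e-03, -1.58542405e+00])}
0.1
```

View pics/scene0.png

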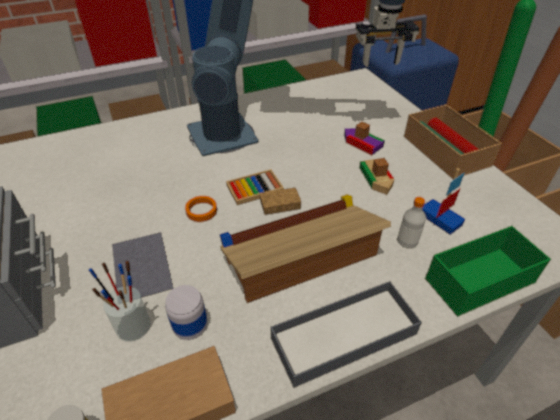

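View pics/top0.png

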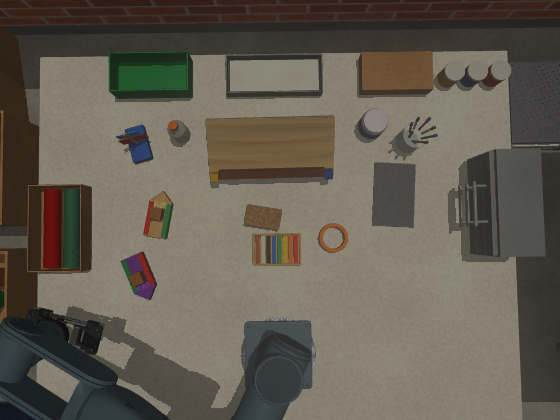

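The candidates for the hull in the top view are the wooden boat at (157,215), with one red and one green side, and a purple-decked one at (139,276). The wooden boat fits the description and the purple one is the look-alike. Yellow end is at (213,177), blue at (328,174), mat at (393,195). Next I'll confirm with a crop and measure.

```bash
cat > h.py <<'E'
import cv2,numpy as np
from scipy.spatial.transform import Rotation as R
def ray(r,px):
    px=np.atleast_2d(px).astype(float); f=210/np.tan(np.radians(r["fovy"]/2))
    d=np.c_[(px[:,0]-r["cx"])/f,(px[:,1]-r["cy"])/f,np.ones(len(px))]
    return R.from_euler('xyz',r["orientation"]).apply(d)
def onplane(r,px,z):
    d=ray(r,px); return r["eye"]+d*((z-r["eye"][2])/d[:,2])[:,None]
def project(r,P):
    f=210/np.tan(np.radians(r["fovy"]/2))
    c=R.from_euler('xyz',r["orientation"]).inv().apply(np.atleast_2d(P)-r["eye"])
    return np.c_[r["cx"]+f*c[:,0]/c[:,2],r["cy"]+f*c[:,1]/c[:,2]]
def blob(img,lo,hi,box):
    x0,y0,x1,y1=box; m=np.zeros(img.shape[:2],np.uint8)
    m[y0:y1,x0:x1]=cv2.inRange(cv2.cvtColor(img,cv2.COLOR_BGR2HSV),lo,hi)[y0:y1,x0:x1]
    n,l,s,c=cv2.connectedComponentsWithStats(m)
    k=1+np.argmax(s[1:,4]); return (l==k).astype(np.uint8),c[k],s[k]
E
python3 - <<'E'
import pickle; from h import *
d=pickle.load(open("d0.pkl","rb")); t=d["top"]; s=d["scene"]
a=cv2.resize(t["img"][180:310,110:190],None,fx=4,fy=4,interpolation=cv2.INTER_CUBIC)
b=cv2.resize(s["img"][120:200,335:410],None,fx=5,fy=5,interpolation=cv2.INTER_CUBIC)
c=np.zeros((520,700,3),np.uint8);c[:520,:320]=a;c[:400,322:697]=b;cv2.imwrite("pics/crop.png",c)
hsv=cv2.cvtColor(t["img"],cv2.COLOR_BGR2HSV)
for n,lo,hi,z,box in[("red",(0,150,60),(6,255,255),20,(140,188,178,242)),("green",(45,80,40),(85,255,255),20,(140,188,178,242)),
  ("yellow",(18,140,80),(32,255,255),75,(200,165,225,190)),("blue",(108,120,40),(128,255,255),75,(318,162,340,185)),("mat",(0,0,50),(179,60,125),4,(360,155,425,235))]:
    m,c,st=blob(t["img"],lo,hi,box); rr=cv2.minAreaRect(cv2.findNonZero(m)); print(n,c.round(1),st,onplane(t,c,z).round(1),[np.round(v,1) for v in rr])
    if n=="mat": print(onplane(t,cv2.boxPoints(rr),4).round(0))
for x in range(225,322,16): print(x,[tuple(hsv[y,x]) for y in range(162,184,1)][::1] if x==273 else "", [int(v) for v in hsv[162:184,x,2]])
print("row", [int(v) for v in hsv[140,200:212,2]],[int(v) for v in hsv[140,328:340,2]],[int(v) for v in hsv[110:122,270,2]])
E
```

```text
red [147.8 218.5] [143 201  11  34 126] [[427.6 396.4  20. ]] [array([148.2, 217.4]), array([ 4.6, 33.5]), np.float64(10.5)]
green [165.8 220.6] [161 204  11  34 171] [[420.3 340.5  20. ]] [array([165.9, 220.3]), array([ 5.1, 33.9]), np.float64(10.3)]
yellow [213.8 176.1] [210 171   8  11  80] [[550.7 184.1  75. ]] [array([213.5, 176. ]), array([10.,  7.]), np.float64(90.0)]
blue [332.  176.5] [332 175   1   4   4] [[ 544.4 -172.1   75. ]] [array([332. , 176.5]), array([3., 0.]), np.float64(-90.0)]
mat [393.5 194.3] [ 372  162   44   66 2708] [[ 493. -372.    4.]] [array([393.5, 194.3]), array([42.3, 64.3]), np.float64(2.0)]
[[ 395. -300.    4.]
 [ 598. -312.    4.]
 [ 591. -445.    4.]
 [ 389. -432.    4.]]
225  [107, 109, 112, 115, 116, 115, 116, 89, 63, 63, 70, 69, 70, 70, 70, 70, 70, 73, 87, 89, 90, 89]
241  [107, 110, 112, 113, 114, 114, 115, 65, 60, 67, 69, 68, 69, 69, 69, 69, 76, 87, 90, 92, 90, 91]
257  [108, 112, 114, 114, 114, 114, 89, 61, 56, 57, 68, 69, 69, 68, 69, 68, 77, 86, 87, 86, 87, 87]
273 [(np.uint8(18), np.uint8(111), np.uint8(110)), (np.uint8(17), np.uint8(112),
[... 795 characters left out ...]
), np.uint8(44), np.uint8(87)), (np.uint8(22), np.uint8(43), np.uint8(88)), (np.uint8(19), np.uint8(46), np.uint8(88))] [110, 114, 114, 115, 117, 115, 77, 61, 68, 68, 68, 69, 68, 68, 70, 68, 76, 85, 85, 87, 88, 88]
289  [113, 115, 116, 117, 117, 102, 64, 60, 68, 69, 70, 69, 69, 69, 69, 74, 85, 85, 86, 87, 86, 133]
305  [115, 117, 117, 120, 118, 78, 63, 64, 69, 71, 70, 70, 69, 70, 70, 76, 87, 87, 87, 89, 88, 136]
321  [117, 120, 121, 122, 120, 67, 62, 74, 71, 70, 70, 69, 69, 71, 74, 87, 87, 88, 89, 90, 89, 87]
row [136, 134, 136, 134, 133, 135, 133, 108, 107, 107, 108, 106] [107, 108, 108, 109, 110, 111, 124, 134, 134, 139, 137, 138] [138, 139, 139, 139, 137, 140, 138, 88, 108, 109, 112, 113]
```

View pics/crop.png

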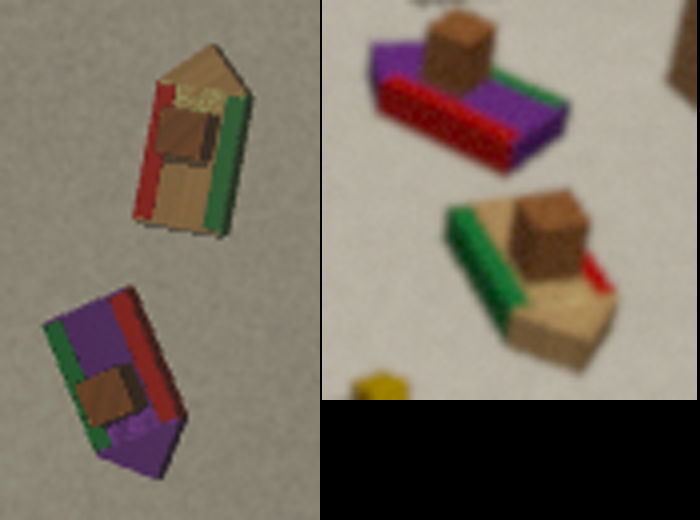

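The crop confirms it: the wooden hull (bow up, red left, green right, tip at about (163,191) in the top view) is the one, and the purple-decked one is the decoy. Now the exact poses and a reachability check.

```bash
cat >> h.py <<'E'
def tool(Rh,o,s,h=32):
    M=np.c_[-s*Rh[:,0],s*Rh[:,1],-Rh[:,2]]
    return (o+h*Rh[:,2]).tolist(), R.from_matrix(M).as_euler('xyz').tolist()
Rz=lambda a:R.from_euler('z',a).as_matrix()
E
python3 - <<'E'
import pickle; from h import *; from bench import robot
d=pickle.load(open("d0.pkl","rb")); t=d["top"]; img=t["img"]; V=cv2.cvtColor(img,cv2.COLOR_BGR2HSV)[:,:,2].astype(float)
def cross(p,th): i=np.where((p[:-1]-th)*(p[1:]-th)<=0)[0][0]; return i+(p[i]-th)/(p[i]-p[i+1])
xs=np.arange(222,322,3)
foot=onplane(t,[[x,160+cross(V[160:178,x],90)] for x in xs],62)
pf=np.polyfit(foot[:,1],foot[:,0],1); yaw=-np.arctan(pf[0]); 
top=onplane(t,[[x,113+cross(V[113:119,x],125)] for x in xs],130)
pt=np.polyfit(top[:,1],top[:,0],1); print("foot resid",np.std(foot[:,0]-np.polyval(pf,foot[:,1])),"yaws",np.degrees([yaw,-np.arctan(pt[0])]))
ux=np.array([np.cos(yaw),np.sin(yaw)]);uy=np.array([-ux[1],ux[0]])
print("foot-top dist (139)",(top[:,:2]@ux).mean()-(foot[:,:2]@ux).mean())
ys=[]
for r in (130,140,150):
    e=onplane(t,[[200+cross(V[r,200:215],121),r],[326+cross(V[r,326:342],121),r]],62+(167-r)*3.0*.49); y=e[:,:2]@uy; ys.append(y); print("len(380)",y[0]-y[1])
yc=np.mean(ys); xf=(foot[:,:2]@ux).mean(); o=np.r_[xf*ux+yc*uy,62]; print("bar",o,np.degrees(yaw))
print("yellow exp px",project(t,np.r_[o[:2]+172*uy,62]),"blue",project(t,np.r_[o[:2]-172*uy,62]))
# hull
m,c,_=blob(img,(0,150,60),(6,255,255),(140,188,178,242)); g,cg,_=blob(img,(45,80,40),(85,255,255),(140,188,178,242))
def axis(m,z):
    P=onplane(t,np.argwhere(m)[:,::-1],z); vx,vy,x,y=cv2.fitLine(P[:,:2].astype(np.float32),cv2.DIST_L2,0,.01,.01).ravel(); return np.arctan(vy/vx),P
a1,P=axis(m,28);a2,G=axis(g,20); hy=(a1+a2)/2; print("hull yaws",np.degrees([a1,a2]))
hx=np.array([np.cos(hy),np.sin(hy)]);hn=np.array([-hx[1],hx[0]])
rl=np.percentile(P[:,:2]@hn,98)-35; G0=onplane(t,np.argwhere(g)[:,::-1],0); gl=np.percentile(G0[:,:2]@hn,2)+35
bow=onplane(t,[163,191.3],28)[0,:2]@hx; ste=onplane(t,[[143.9,234.8]],28)[0,:2]@hx
print("lat",rl,gl,"len(144)",bow-ste); ho=np.r_[(bow+ste)/2*hx+(rl+gl)/2*hn,0]; print("hull",ho)
cab=onplane(t,[110+184/4,180+134/4],73); print("cabin c",cab)
mat,mc,_=blob(img,(0,0,50),(179,60,125),(360,155,425,235)); mp=onplane(t,cv2.boxPoints(cv2.minAreaRect(cv2.findNonZero(mat))),4); v=mp[1]-mp[0]; my=np.arctan2(v[1],v[0]); mo=np.r_[mp[:,:2].mean(0),4]; print("mat",mo,np.degrees(my))
Rb=Rz(yaw)@R.from_euler('y',-26,degrees=True).as_matrix()
np.savez("p.npz",o=o,Rb=Rb,ho=ho,hy=hy,mo=mo,my=my)
for s in(1,-1):
    print("s",s)
    L=[("pick",Rz(hy),ho+[0,0,0])]
    for k,a in((1,90),(-1,-90)):
        Rh=Rb@Rz(np.radians(a))
        for y in(75,-75): L.append((f"rub{k}{y}",Rh,o+Rb@[40,y,30.]))
    L+=[("mat0",Rz(my),mo),("mat180",Rz(my+np.pi),mo)]
    for n,Rh,p in L:
        q=robot.inverse_kinematics(*tool(Rh,p,s)); print(n,None if q is None else np.round(q,2))
E
```

```text
foot resid 0.28336739260452776 yaws [0.63936012 0.70347365]
foot-top dist (139) 143.58552265972253
len(380) 379.88206430573644
len(380) 378.6652919880601
len(380) 382.05678266532124
bar [575.38813397  11.26263225  62.        ] 0.6393601183201839
yellow exp px [[214.53317676 169.14703374]] blue [[327.57228414 166.26947864]]
hull yaws [ -9.58866  -10.202258]
lat 433.1657852682599 439.31933551312835 len(144) 141.8252618403704
hull [442.24497384 365.68256745   0.        ]
cabin c [[440.62352143 358.83277638  73.        ]]
mat [ 493.31334397 -372.07654677    4.        ] -3.4978955821349373
s 1
pick [ 0.5   0.46  1.68  0.    1.   -0.9 ]
rub175 [-0.06  0.13  1.97  0.06  0.59  3.02]
rub1-75 [-0.42  0.13  1.97  0.31  0.65  2.5 ]
rub-175 [-0.06  0.13  1.97  0.06  0.59 -0.12]
rub-1-75 [-0.42  0.13  1.97  0.31  0.65 -0.65]
mat0 [-0.83  0.52  1.56  0.    1.06 -2.34]
mat180 [-0.83  0.52  1.56 -0.    1.06  0.81]
s -1
pick [ 0.5   0.46  1.68 -0.    1.    2.24]
rub175 [-0.06  0.13  1.97  0.06  0.59 -0.12]
rub1-75 [-0.42  0.13  1.97  0.31  0.65 -0.65]
rub-175 [-0.06  0.13  1.97  0.06  0.59  3.02]
rub-1-75 [-0.42  0.13  1.97  0.31  0.65  2.5 ]
mat0 [-0.83  0.52  1.56 -0.    1.06  0.81]
mat180 [-0.83  0.52  1.56 -0.    1.06 -2.34]
```

```bash
python3 - <<'E'
from h import *; from bench import robot
p=np.load("p.npz"); Rh=Rz(p["hy"]); ho=p["ho"]
P,O=tool(Rh,ho,1); up=[P[0],P[1],150]
robot.move_ptp(up,O)
print(robot.move_linear(P,speed=120,f_stop=8), robot.current_tcp_pos(),P)
robot.move_gripper(0.0); print("w",robot.current_gripper_width(),"(0.387)",robot.current_finger_force())
robot.move_linear([P[0],P[1],220],speed=150)
print("w",robot.current_gripper_width(),robot.current_contact_force(),robot.current_t())
w=robot.get_image("wrist"); s=robot.get_image("scene")
cv2.imwrite("pics/w1.png",np.hstack([cv2.resize(w["img"],(400,300)),cv2.resize(s["img"][60:240,250:490],(400,300))]))
E
```

```text
False [442.79331808 366.09583023  32.76075346] [442.2449738389363, 365.6825674503237, 31.999999999999996]
w 0.38312728544342617 (0.387) 29.996412992477417
w 0.3837231708327648 [-0.4413241  -0.09104738 -2.23666018] 4.8667
```

View pics/w1.png

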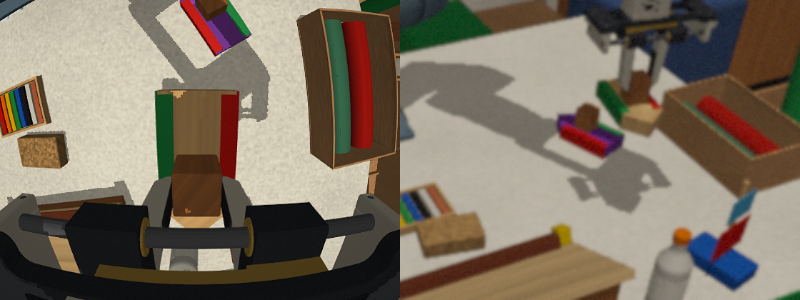

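The hull is gripped by the cabin and hangs level (left half, wrist view). The look-alike is untouched. Now the red-side contact.

```bash
cat > rub.py <<'E'
from h import *; from bench import robot; import json
p=np.load("p.npz"); Rb=p["Rb"]; o=p["o"]
F=lambda: Rb.T@np.array(robot.current_contact_force())
def pose(a,b): return tool(Rb@Rz(np.radians(a)),o+Rb@np.array(b,float),1)
def hull(): return Rb.T@(np.array(robot.current_tcp_pos())-32*Rb[:,2]-o)
def touch(a,y):
    robot.move_ptp(*pose(a,[60,y,110])); robot.move_linear(*pose(a,[50,y,18]),speed=120)
    robot.sleep(.2); F0=F(); print("above",hull().round(1))
    print("down",robot.move_linear(pose(a,[50,y,-10])[0],speed=20,f_stop=4),hull().round(1),(F()-F0).round(1))
    z=hull()[2]
    print("in",robot.move_linear(pose(a,[22,y,z])[0],speed=20,f_stop=6),hull().round(1),(F()-F0).round(1))
    robot.sleep(.3); print("held",hull().round(1),(F()-F0).round(1),robot.current_t())
    np.save("F0.npy",F0); return F0,hull()[0],z
def slide(a,x,y0,y1,z,F0,n=5):
    for y in np.linspace(y0,y1,n+1)[1:]:
        robot.move_linear(pose(a,[x,y,z])[0],speed=50); f=F()-F0
        print(hull().round(1),f.round(1))
        x-=np.clip((6-f[0])*0.15,-1,1); z-=np.clip((4-f[2])*.15,-.6,.6)
    robot.sleep(.3); print("end",(F()-F0).round(1),robot.current_t())
E
python3 - <<'E'
from rub import *
r=touch(90,70); np.save("c.npy",[r[1],r[2]])
print(robot.current_gripper_width())
w=robot.get_image("scene"); cv2.imwrite("pics/s2.png",cv2.resize(w["img"][130:310,200:440],(800,600)))
E
```

```text
above [50.8 70.  18.7]
down True [49.7 70.   0.8] [ 1.8 -0.9  6.7]
in True [32.7 70.   0.8] [2.1 0.6 2.3]
held [32.9 69.9  0.8] [ 0.9 -1.3  1.1] 11.375
0.38344492903358784
```

View pics/s2.png

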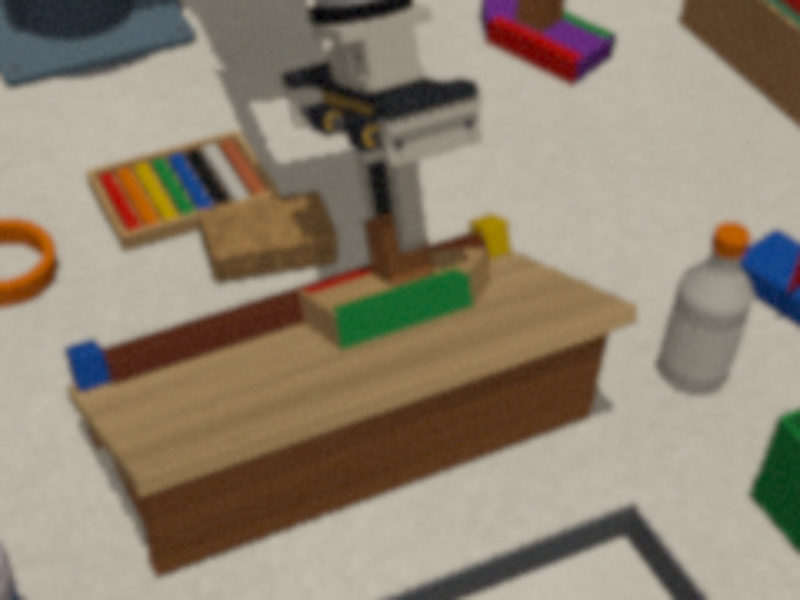

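The hull lies flat on the slope, with its red side at the bar near the yellow block and its green side facing up the slope. The side force is small, so I'll press in more before sliding.

```bash
python3 - <<'E'
from rub import *
F0=np.load("F0.npy"); x,z=np.load("c.npy")
while True:
    robot.move_linear(pose(90,[x,70,z])[0],speed=15); robot.sleep(.1); f=F()-F0; print(round(x,1),hull().round(1),f.round(1))
    if f[0]>5 or x<27: break
    x-=1
robot.sleep(.25); np.save("c.npy",[x,z]); print(robot.current_t())
E
```

```text
32.9 [32.9 70.   0.9] [ 0.6 -0.8  3.6]
31.9 [32.7 70.   1. ] [ 3.9 -0.7  2.7]
30.9 [32.6 70.   1.1] [5.9 0.7 1.7]
12.725
```

```bash
python3 - <<'E'
from rub import *
F0=np.load("F0.npy"); x,z=np.load("c.npy")
slide(90,x,70,-72,z,F0,6); print(robot.current_gripper_width())
w=robot.get_image("scene"); cv2.imwrite("pics/s3.png",cv2.resize(w["img"][130:310,200:440],(800,600)))
E
```

```text
[32.6 46.   1.1] [ 6.5 -0.1  1. ]
[32.7 22.6  1. ] [5.6 1.  5.7]
[32.6 -1.2  1. ] [7.6 1.3 2.7]
[ 32.6 -24.5   1. ] [7.  2.8 6.5]
[ 32.6 -48.4   1.1] [6.7 0.9 2.7]
[ 32.7 -71.8   1. ] [7.8 2.2 4. ]
end [7.2 2.5 5. ] 16.775
0.3862553955904703
```

View pics/s3.png

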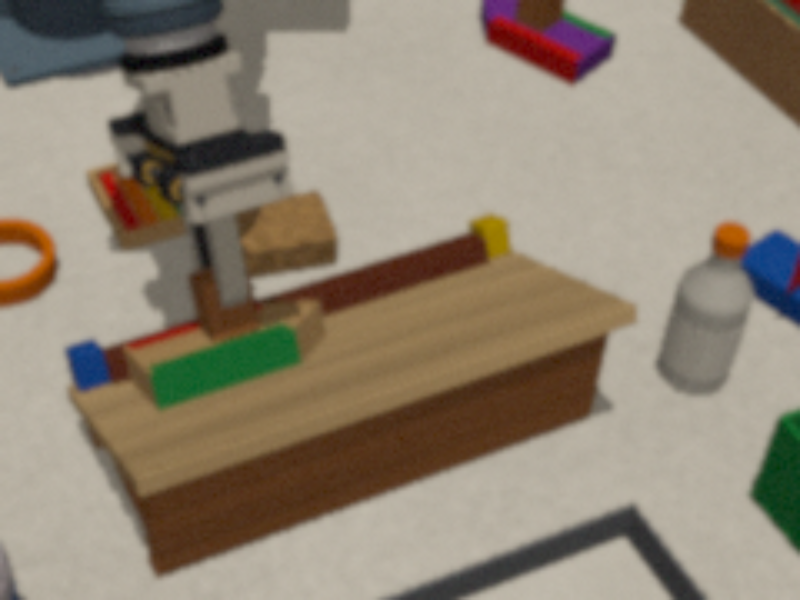

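The red side is still flush, now next to the blue block, with 7 N on the bar. Next: lift, half turn, and the green side.

```bash
python3 - <<'E'
from rub import *
robot.move_linear(pose(90,[45,-72,5])[0],speed=60); robot.move_linear(pose(90,[60,-72,110])[0],speed=150)
F0,x,z=touch(-90,-72)
while True:
    robot.move_linear(pose(-90,[x,-72,z])[0],speed=15); robot.sleep(.1); f=F()-F0; print(round(x,1),hull().round(1),f.round(1))
    if f[0]>5 or x<27: break
    x-=1
robot.sleep(.3); print((F()-F0).round(1),robot.current_gripper_width(),robot.current_t())
np.save("c.npy",[x,z])
if f[0]>5:
    slide(-90,x,-72,68,z,F0,6)
w=robot.get_image("scene"); cv2.imwrite("pics/s4.png",cv2.resize(w["img"][130:310,200:440],(800,600)))
E
```

```text
above [ 50.8 -72.2  18.7]
down True [ 49.8 -72.    0.5] [ 1.9 -0.6  5.8]
in True [ 32.9 -72.1   0.6] [3.4 0.5 2. ]
held [ 33.  -72.1   0.6] [2.1 0.6 1. ] 23.8667
33.0 [ 32.9 -72.1   0.5] [2.3 0.1 3.5]
32.0 [ 32.8 -72.1   0.6] [5.9 1.7 0.4]
[5.8 1.9 0.8] 0.38511354891209504 24.8667
[ 32.8 -48.1   0.8] [7.8 1.9 2.9]
[ 32.8 -25.5   0.6] [ 6.3 -0.7  5.9]
[32.7 -2.1  0.7] [7.7 0.  4.6]
[32.7 21.3  0.7] [ 7.1 -0.8  2.5]
[32.7 44.6  0.6] [ 7.4 -1.7  7.1]
[32.8 68.   0.8] [ 7.8 -0.   2.6]
end [ 6.7 -0.5  2.7] 28.8667
```

View pics/s4.png

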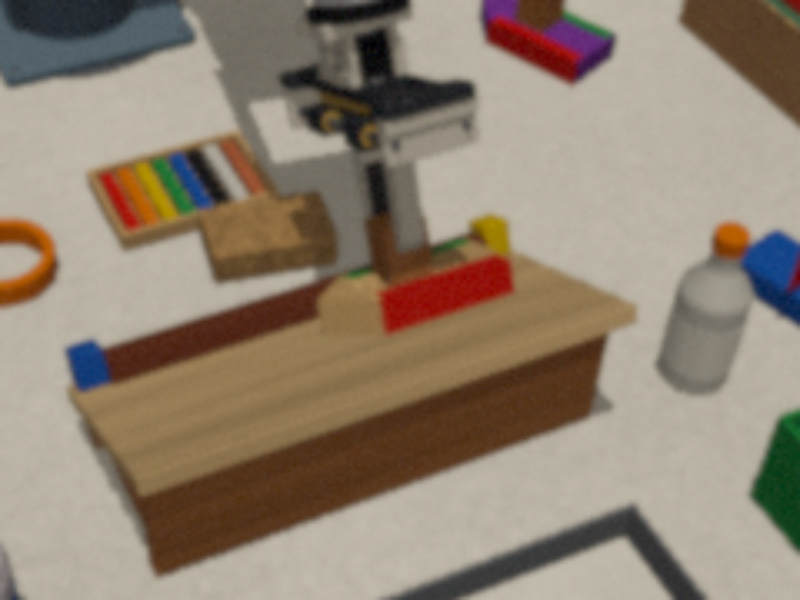

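The green side is flush beside the yellow block, and the bow points towards blue. Now to the mat.

```bash
python3 - <<'E'
from rub import *
mo=p["mo"]; Rm=Rz(p["my"]+np.pi)
robot.move_linear(pose(-90,[45,68,5])[0],speed=60); robot.move_linear(pose(-90,[60,68,130])[0],speed=150)
P,O=tool(Rm,mo,1); up=[P[0],P[1],200]
robot.move_ptp(up,O); robot.move_linear([P[0],P[1],P[2]+15],speed=100); robot.sleep(.1)
print(robot.move_linear([P[0],P[1],P[2]-6],speed=20,f_stop=4),robot.current_tcp_pos(),P)
robot.move_gripper(1.0); robot.sleep(.2); robot.move_linear([P[0],P[1],200],speed=120)
robot.move_linear([P[0]-120,P[1]+60,240],speed=150)
print(robot.current_contact_force(),robot.current_t())
t=robot.get_image("top"); s=robot.get_image("scene")
cv2.imwrite("pics/e.png",np.hstack([cv2.resize(t["img"][90:270,320:500],(400,400)),cv2.resize(s["img"][180:360,50:230],(400,400))]))
print("mat px",project(t,mo))
E
```

```text
True [ 493.17809894 -371.92588558   35.36053404] [493.313343974123, -372.076546774926, 36.0]
[-0.68354115 -0.01595431 -0.01565406] 38.275
mat px [[393.49153495 194.22170301]]
```

View pics/e.png

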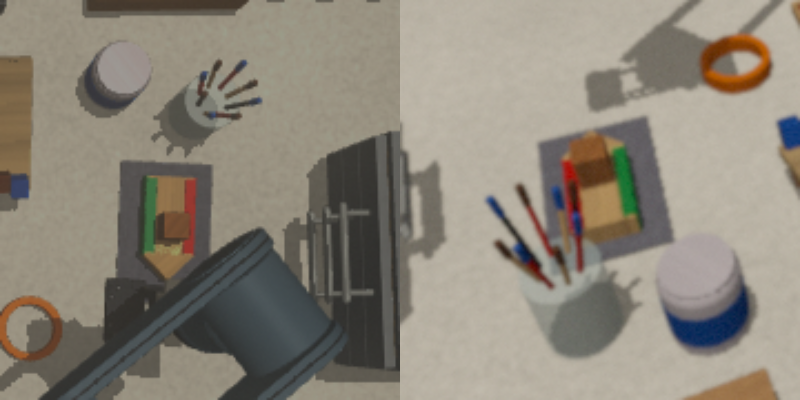

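The hull sits upright and centred lengthways on the mat (cabin at about (172,226) in the left crop), it's released, and the bystanders haven't moved. Handing in.

```bash
python3 -c "
from bench import robot
print(robot.hand_in())"
```

```text
the job is handed in; nothing more can be done
None
```

I rubbed the red side yellow to blue and the green side blue to yellow, set the hull upright in the middle of the mat and let go, then handed in at about 38 s; the simulator returned no verdict.

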